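# Peel a sample tray off the sticky stack and present it at the window

## Task

The clean white sample trays are stuck together in their stack: peel off just the top one by tipping it up well at one corner (10 degrees or more) while its opposite side still rests on the stack, so that the others stay behind where they stand. Then present it at the window: hold it still and level about 10 cm above the middle of the steel hand-over dish, square to the window with a short end towards the opening. Finish while holding it there, without putting it down, and leave everything else on the desk where it is.

Things in the scene. Friction and masses are not known exactly. Their poses are not given: they have to be found in the camera images.
- tray_mid (a point): The top tray: rigid white plastic, open on top, 180 mm long (x), 130 wide (y), 40 high, 0.12 kg, corners bevelled at 45 degrees. This point is its centre, 20 mm below the rim; z is up. It is nested in the next tray, stuck by a snap bead near each of its 4 corners: about 1.7 N each, until that corner is up 5 mm. Raised one by one the corners let go; pulled up level, it mostly brings the stack along.
- tray_corner (a point): Middle of the rim band at the top tray's +x +y corner, 11 mm above its centre; axes as the tray. The band, 9 mm thick, 18 mm high (the tray's top 18 mm), has upright flat faces, along the sides and across the 4 bevels (flat 40 mm outside, 32 inside, facing +-x +-y at 45 degrees). Its middle at the corners is at +-72.8, +-47.8 mm from the centre. Pinch it from above, one finger inside the tray.
- stack_mid (a point): The rest of the stack: four more such trays, fast to one another, loose on the desk (left or right), 106 mm high, 0.52 kg. This point is its centre, 53 mm above the desk; x along the length, z up. The top tray sits 22 mm higher than the next: under its 18 mm rim band is a gap of 4 mm, then the next rim, of the same outline. Inside each tray: floor 37 mm below the rim, four 19 mm lugs on it.
- dish (a point): Middle of the floor of the stainless hand-over dish, 5 mm above the desk. The dish is 150 mm (x) by 240 mm (y), rim 12 mm high, fixed in front of the window opening; x points straight out through the opening. The window is a glass screen, 235 mm high, 200 mm beyond this point, with an opening 345 mm wide straight ahead of the dish.
- kidneys: Bystander: stack of brown pulp kidney dishes, about 210 x 95 mm, 76 mm high; origin at the middle of the underside. Leave alone.
- rack: Bystander: white tube rack, 82 x 118 x 45 mm, with three tubes standing up to 108 mm above the desk, between the two stacks; origin at the middle of the underside. Leave alone.
- rack2: Bystander: orange tube rack, 105 x 181 x 50 mm, with four tubes up to 113 mm above the desk, at the right-hand side; origin at the middle of the underside. Leave alone.
- cup: Bystander: clear sample cup with a white lid, 64 mm across, 70 mm high; origin at the middle of its underside. Leave alone.
- marker: Bystander: marker pen lying on the desk, 135 mm long, 16 mm thick; origin on its underside near the middle. Leave alone.
- roll: Bystander: roll of paper labels standing on its flat side, 90 mm across, 45 mm high; origin at the middle of its underside. Leave alone.

How it is judged (in metres and radians):
On the way, in this order (a step that is already met when the one before it is completed fails the run):
1. the top tray is tipped up by a corner (more than 0.09 rad) while its other side is still down on the stack and the stack stands (angle between tray_mid's own z axis and vertical above 0.09 rad and z of tray_mid in the frame of stack_mid below 0.079 m and angle between stack_mid's own z axis and vertical below 0.06 rad), for 0.1 s.
2. the top tray is clear above the stack, which has stayed behind (z of tray_mid in the frame of stack_mid above 0.105 m and distance of stack_mid from where it was at the start of the episode below 0.03 m), for 0.1 s.
At the end, for the whole second after the job is handed in: The top tray is held still by the fingers alone, centre within 40 mm of the dish's middle and 70 to 180 mm above its floor, level within 0.17 rad, length within 0.26 rad of square to the window. The other four trays stand within 30 mm of where they stood (horizontal distance between tray_mid and dish below 0.04 m and z of tray_mid in the frame of dish between 0.07 and 0.18 m and angle between tray_mid's own z axis and vertical below 0.17 rad and angle between the x axis of tray_mid and the x axis of dish, either way round below 0.26 rad and contact force between tray and the fingers above 1 N and contact force between tray and window below 0.1 N and linear speed of tray below 0.03 m/s and angle between stack_mid's own z axis and vertical below 0.05 rad and distance of stack_mid from where it was at the start of the episode below 0.03 m); the arm keeps its last pose, push and grip.
It fails at once if the rest of the stack lifted, dragged or tipped over (distance of stack_mid from where it was at the start of the episode above 0.035 m or angle between stack_mid's own z axis and vertical above 0.2 rad).
It fails at once if a bystander on the desk moved by more than 30 mm (distance of any of kidneys, rack, rack2, cup, marker, roll from where it was at the start of the episode above 0.03 m).
It also fails if it takes over 50 s, if anything falls off the work surface, if the arm or the gripper's body presses on something with over 40 N, if the wrist force passes 120 N, or if a joint passes its speed limit or range.

## Robot

A 6-joint arm with a two-finger parallel gripper is mounted at the origin on the work surface. World frame = base frame: x ahead of the robot, y to its left, z up, the work surface at z = 0. Lengths are in mm, angles in degrees, forces in N, time in s.
With the tool pointing down it reaches from about 350 to 850 mm from the base axis. Payload 8.1 kg.
Tool frame: the origin (TCP) lies midway between the tips of the shut fingers; the grasp point (between the pads) lies 19 mm behind it; z points along the fingers, y is the line along which they close (so a half turn about z gives the same grasp; the last joint's range is limited). The gripper opens to 85 mm and grips with 20 to 120 N. Pads are 22 mm wide; open, the fingers measure 114 mm over their backs; the gripper's body (76 mm by 85 mm) begins 54 mm behind the grasp point. The pads swing forward as they close: fully open they stand 13 mm farther back than shut.
Start: joints at [-78.06, 7.471, 85.268, -0, 87.261, -4.893], TCP at [173.775, -574.289, 231.292] pointing down, gripper open.
Joint ranges: [-169.43, 169.43], [-51.17, 129.36], [1.28, 143.12], [-76.62, 256.62], [0, 156.53], [-152.29, 152.29]. Speed limits (degrees/s): [136.94, 136.94, 159.86, 180, 180, 180].

## Interface

Orientations are given as [roll, pitch, yaw] about the fixed x, y, z axes, in that order (R = Rz(yaw) Ry(pitch) Rx(roll)).
In Python, from bench import r gives the robot as it stands. The module is installed in compiled form; this text tells all that it offers.
- The arm moves only by the tool jog_arm, never from a script. Its argument "rows" is a list of rows, each a list of 2 entries, a list of its own where there are three numbers: the shift along the tool's x, y, z in mm, then the turn, a rotation vector about the tool's x, y, z in rad. A call has 1 to 10 rows; each row is the pose to reach, as a shift and turn from the pose commanded when the call began, along the tool's axes at that moment; what a row does not reach only later rows make up. A row lasts 1/10 s, in which the tool goes at most 50 mm and 8.59 degrees, less where a joint would pass 70% of its speed; a pose out of reach is approached as far as the arm can. A call with a gripper value outside its range is refused whole. "grip" is the finger opening in mm, from 0 to 85.4, set as the call begins (left out, the last holds). The fingers move at their own pace and stop on an object; "force" is the grip in N (left out, the last holds). Time passes only in rows, so rows that repeat a pose let the fingers close. It gives the time, the measured TCP pose, the force, the opening and the grip force at its end, in the units of the state.
- r.sense(): the state, without advancing time (a new reading comes with each control period).
- r.snapshot(name): name is "side" or "top" or "wrist"; returns (picture, depth): 420x560x3 uint8, blue, green, red; 420x560 float32, mm along the optical axis (not along the pixel's ray), 0 where there is no reading.
- r.camera_params(name): a dict with "fx", "fy", "cx", "cy" (pixels), "pose" (4x4, takes a point from camera to world coordinates); the wrist camera has in their place "tool_from_camera" (4x4, takes a point from camera to tool coordinates, whose origin is the TCP and whose axes are the flange's). Camera axes: x right, y down, z forward; pixel columns grow to the right and rows downward; lengths in mm; the calibration is good to about 2 mm. A picture is of the moment at which its call begins: read the wrist's pose just before it. camera_params takes no time and is no camera call.
- r.hand_in(): hands the job in; it is judged then, once.
The state is a dict: "time": time; "joint_pos": joint angles; "qd": joint speeds; "joint_efforts": joint torques, N m; "tool_pos": TCP position; "tcp_rot": TCP orientation; "ft_force": force on the tool from outside, world axes, zero at the start; "wrist_torque": the same for the moment, N m; "finger_gap": finger opening in mm; "grip_force": force on a finger pad.
Only numpy, scipy, OpenCV 4.12 (cv2) and the standard library are available. Lean on these libraries where they do the work, as an engineer would, in place of code of your own. Each camera call takes 0.05 s, during which the arm holds its last target. There are 200 camera calls.

## Working session

There is one attempt and no reset: what is moved stays moved. The work goes in short steps, Python scripts to look and compute and a tool call to move; the robot and the scene stay as the last step left them, time stands still between calls to the robot, and variables do not carry over. Pictures are saved under pics/ and viewed, at most 10 in all, crops included, and the job is handed in when it is done.

Besides the shell and the picture viewer there is one more tool, called after "Emit:" as name(argument=value, ...) on one line, values as JSON. jog_arm: Moves the arm, as the interface text tells. Its arguments: {"type":"object","properties":{"rows":{"type":"array"},"grip":{"type":"number"},"force":{"type":"number"}},"required":["rows"]}

```bash
mkdir -p pics
python3 - <<'E'
from bench import r
import numpy as np,cv2
s=r.sense();print(s['time'],s['tool_pos'],s['tcp_rot'],s['finger_gap'])
for n in('top','side'):
    p,d=r.snapshot(n);cv2.imwrite(f'pics/{n}.png',p);np.savez(f'{n}.npz',p=p,d=d)
    c=r.camera_params(n);print(n,c)
print(r.camera_params('wrist'))
E
```

```text
0.0 [ 173.66267513 -573.71733787  230.2255881 ] [-1.79890695e+02 -1.14988475e-02  1.68317806e+01] 85.24602112653263
top {'fx': 494.777019875236, 'fy': 494.777019875236, 'cx': 286.7413516879483, 'cy': 208.5137357097904, 'pose': array([[-1.59011853e-02, -9.91951151e-01,  1.25618731e-01,
         4.23634273e+02],
       [-9.99873547e-01,  1.58010508e-02, -1.79355437e-03,
        -1.24672491e+02],
       [-2.05789622e-04, -1.25631366e-01, -9.92076972e-01,
         1.38146841e+03],
       [ 0.00000000e+00,  0.00000000e+00,  0.00000000e+00,
         1.00000000e+00]])}
side {'fx': 541.6615458637659, 'fy': 541.6615458637659, 'cx': 282.7113372096316, 'cy': 202.4097151346929, 'pose': array([[ 9.22620179e-01, -3.01319364e-01,  2.40787553e-01,
         1.40397105e+02],
       [-3.85698176e-01, -7.25570438e-01,  5.69898637e-01,
        -1.14019271e+03],
       [ 2.98683548e-03, -6.18671302e-01, -7.85644257e-01,
         1.48591893e+03],
       [ 0.00000000e+00,  0.00000000e+00,  0.00000000e+00,
         1.00000000e+00]])}
{'fx': 338.33496608603576, 'fy': 338.33496608603576, 'cx': 285.1741997384904, 'cy': 209.5571396509696, 'tool_from_camera': array([[-7.55683496e-04, -9.56218898e-01, -2.92651410e-01,
         7.42750308e+01],
       [ 9.99999540e-01, -8.95629270e-04,  3.44213225e-04,
        -3.55923609e-01],
       [-5.91250359e-04, -2.92651015e-01,  9.56219135e-01,
        -1.41434468e+02],
       [ 0.00000000e+00,  0.00000000e+00,  0.00000000e+00,
         1.00000000e+00]])}
```

View pics/top.png

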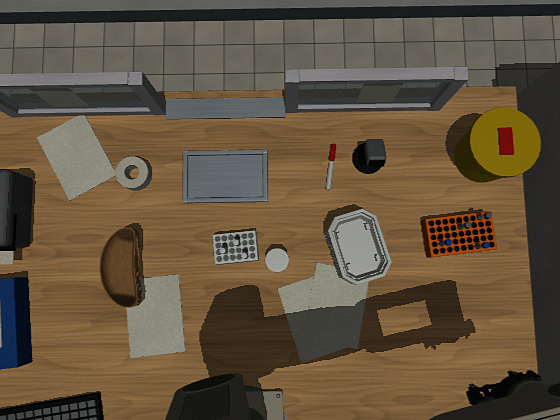

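View pics/side.png

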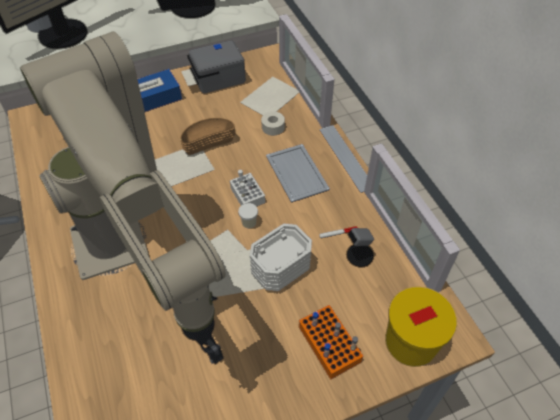

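The top view shows the white tray stack at px (358,245), the dish at (225,176), the rack at (235,246), and the cup at (276,259). The side view agrees, with the stack at (281,256) and the dish at (297,172).

```bash
cat > h.py <<'E'
import numpy as np,cv2
from bench import r
def cloud(n,d):
    c=r.camera_params(n);v,u=np.mgrid[:420,:560]
    P=np.stack([(u-c['cx'])/c['fx']*d,(v-c['cy'])/c['fy']*d,d],-1)
    return P@c['pose'][:3,:3].T+c['pose'][:3,3]
def ray(n,uv,z):
    c=r.camera_params(n);uv=np.atleast_2d(uv).astype(float)
    w=np.c_[(uv-[c['cx'],c['cy']])/[c['fx'],c['fy']],np.ones(len(uv))]@c['pose'][:3,:3].T
    o=c['pose'][:3,3];return o+w*((z-o[2])/w[:,2])[:,None]
E
python3 - <<'E'
from h import *
for n,roi in(('top',(190,300,310,405)),('side',(215,300,235,325))):
    f=np.load(n+'.npz');W=cloud(n,f['d']);a,b,c,e=roi
    m=np.zeros((420,560),np.uint8);m[a:b,c:e]=(abs(W[a:b,c:e,2]-125)<9)&(f['d'][a:b,c:e]>0)
    print(n,'rimz',np.percentile(W[m>0][:,2],[10,50,90]),m.sum())
    cn=max(cv2.findContours(m,0,1)[0],key=cv2.contourArea)[:,0]
    print('height based',cv2.minAreaRect(ray(n,cn,128)[:,:2].astype(np.float32)))
    hsv=cv2.cvtColor(f['p'],cv2.COLOR_BGR2HSV);
    if n=='top':
        w=((hsv[...,1]<40)&(hsv[...,2]>150)).astype(np.uint8); k=np.zeros_like(w);k[a:b,c:e]=w[a:b,c:e]
        k&=(W[...,2]>60)
        cn=max(cv2.findContours(k,0,1)[0],key=cv2.contourArea)[:,0]
        print('white',cv2.minAreaRect(ray(n,cn,128)[:,:2].astype(np.float32)))
        cv2.imwrite('pics/c.png',cv2.resize(np.hstack([f['p'][200:290,310:400],cv2.merge([m*255]*3)[200:290,310:400]]),None,fx=4,fy=4,interpolation=0))
f=np.load('top.npz');W=cloud('top',f['d'])
# dish: bluish-grey
p=f['p'].astype(int);m=np.zeros((420,560),np.uint8);m[140:215,170:280]=((p[...,0]>=p[...,2]-8))[140:215,170:280]
cn=max(cv2.findContours(m,0,1)[0],key=cv2.contourArea)[:,0]
print('dish',cv2.minAreaRect(ray('top',cn,12)[:,:2].astype(np.float32)))
print('rack,cup',ray('top',[(235,246),(276,259)],60))
print('win posts',ray('top',[(166,117),(286,116)],0))
E
```

```text
top rimz [121.17936315 126.10541551 129.36967219] 852
height based ((484.1634216308594, -307.51141357421875), (179.47879028320312, 129.97189331054688), 16.246051788330078)
white ((483.0138854980469, -303.99163818359375), (133.2471923828125, 85.75828552246094), 16.387714385986328)
side rimz [119.08138744 125.73116032 130.33868753] 663
height based ((481.8166809082031, -314.2448425292969), (184.4382781982422, 135.7606201171875), 15.893362045288086)
dish ((692.65771484375, 45.83142852783203), (237.86692810058594, 148.96566772460938), 89.37609100341797)
rack,cup [[492.41081963  12.49870597  60.        ]
 [456.17721125 -96.36569915  60.        ]]
win posts [[ 869.9209885   216.54128525    0.        ]
 [ 867.37391945 -129.30770734    0.        ]]
```

View pics/c.png

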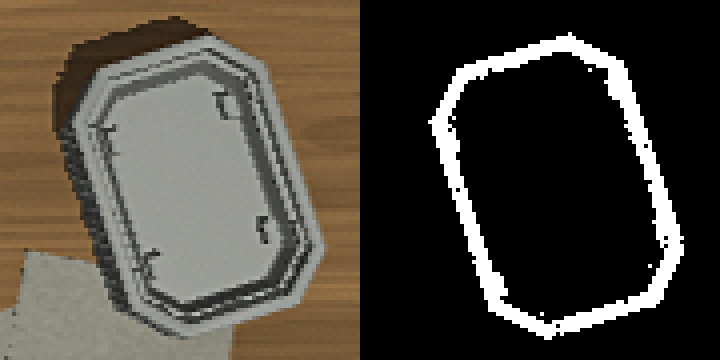

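The crop shows the bevelled rim clearly. The tray centre is about (483,-309), yaw 16.2°. The dish is at (693,46), yaw -0.6°. I'll grip the -x+y corner, near (400,-283), and move above it first.

Emit:
jog_arm(rows=[[[30, -21, 3], [0, 0, -0.08]], [[70, -50, 7], [0, 0, -0.18]], [[110, -78, 11], [0, 0, -0.28]], [[150, -106, 15], [0, 0, -0.39]], [[190, -135, 19], [0, 0, -0.5]], [[230, -163, 23], [0, 0, -0.6]], [[265, -188, 27], [0, 0, -0.69]], [[290, -205, 29], [0, 0, -0.75]], [[300, -213, 30], [0, 0, -0.775]], [[300, -213, 30], [0, 0, -0.775]]], grip=45, force=40)

```text
time: 1.1
tool_pos: [399.7, -282.4, 200.9]
tcp_rot: [-180.0, -0.0, 61.4]
ft_force: [0.8, 0.5, 1.2]
finger_gap: 44.9
grip_force: 0.0
```

Run:
```python
from h import *
from scipy.spatial.transform import Rotation as R
s=r.sense();print({k:np.round(s[k],2) for k in('time','joint_pos','tool_pos','tcp_rot','ft_force','finger_gap')})
p,d=r.snapshot('wrist');cv2.imwrite('pics/w1.png',p)
c=r.camera_params('wrist');v,u=np.mgrid[:420,:560]
P=np.stack([(u-c['cx'])/c['fx']*d,(v-c['cy'])/c['fy']*d,d,np.ones_like(d)],-1)
T=np.eye(4);T[:3,:3]=R.from_euler('xyz',s['tcp_rot'],degrees=True).as_matrix();T[:3,3]=s['tool_pos']
W=P@(T@c['tool_from_camera']).T
m=((abs(W[...,2]-128)<4)&(d>0)).astype(np.uint8);m=cv2.morphologyEx(m,cv2.MORPH_OPEN,np.ones((3,3)))
q=W[m>0][:,:3];print(len(q),np.percentile(q[:,2],[10,50,90]))
# tray frame coords with present estimate
t=np.radians(16.2);L=(q[:,:2]-[483,-309])@np.array([[np.cos(t),-np.sin(t)],[np.sin(t),np.cos(t)]])
di=(-L[:,0]+L[:,1])/2**.5; al=(L[:,0]+L[:,1])/2**.5
k=abs(al+17.7)<14;print('bevel diag min/max (expect mid 85.3)',np.percentile(di[k],[2,50,98]),k.sum())
k=abs(L[:,0])<30;k&=L[:,1]>40;print('long side y (expect 56-65)',np.percentile(L[k,1],[2,50,98]) if k.any() else 0)
k=(abs(L[:,1])<25)&(L[:,0]<-60);print('short side x (81..90)',np.percentile(L[k,0],[2,50,98]) if k.any() else 0)
```

```text
{'time': np.float64(1.1), 'joint_pos': array([-41.25,  -8.95, 104.73,   0.  ,  84.27, -12.62]), 'tool_pos': array([ 399.65, -282.37,  200.87]), 'tcp_rot': array([-1.7995e+02, -1.0000e-02,  6.1370e+01]), 'ft_force': array([0.76, 0.47, 1.21]), 'finger_gap': np.float64(44.93)}
10092 [125.47137341 126.64654352 127.59257102]
bevel diag min/max (expect mid 85.3) [-83.50396718 -58.83827257  87.88248385] 1304
long side y (expect 56-65) [55.22617098 59.8811529  63.97170846]
short side x (81..90) [-88.61366367 -84.07165243 -79.87953001]
```

View pics/w1.png

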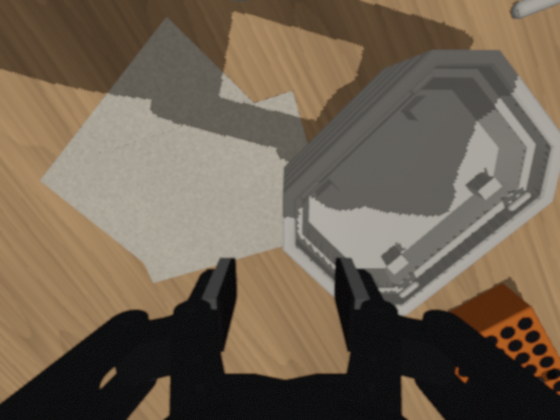

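The wrist view shows the fingers at px (235,260) and (340,260), straddling the vertical bevel edge at column 285, rows 185–245. That is the corner I want, and it's about 2 mm off along tool y. I'll go down 90 mm with that correction, then close.

Emit:
jog_arm(rows=[[[0, 2, 15], [0, 0, 0]], [[0, 2, 35], [0, 0, 0]], [[0, 2, 55], [0, 0, 0]], [[0, 2, 72], [0, 0, 0]], [[0, 2, 83], [0, 0, 0]], [[0, 2, 89], [0, 0, 0]], [[0, 2, 90], [0, 0, 0]], [[0, 2, 90], [0, 0, 0]]])

```text
time: 1.95
tool_pos: [401.1, -285.0, 111.7]
tcp_rot: [180.0, 0.0, 61.2]
ft_force: [0.3, 0.2, 0.3]
finger_gap: 44.9
grip_force: 0.0
```

Emit:
jog_arm(rows=[[[0, 0, 0], [0, 0, 0]], [[0, 0, 0], [0, 0, 0]], [[0, 0, 0], [0, 0, 0]], [[0, 0, 0], [0, 0, 0]], [[0, 0, 0], [0, 0, 0]], [[0, 0, 0], [0, 0, 0]], [[0, 0, 0], [0, 0, 0]], [[0, 0, 0], [0, 0, 0]]], grip=4, force=40)

```text
time: 2.75
tool_pos: [401.5, -284.9, 112.3]
tcp_rot: [179.9, 0.0, 61.2]
ft_force: [-1.2, 0.7, 6.7]
finger_gap: 7.9
grip_force: 43.1
```

Emit:
jog_arm(rows=[[[0, 0, -2], [0.01, 0, 0]], [[0, 0, -3.5], [0.02, 0, 0]], [[0, 0, -5], [0.03, 0, 0]], [[0, 0, -7], [0.04, 0, 0]], [[0, 0.2, -9], [0.05, 0, 0]], [[0, 0.3, -10.5], [0.06, 0, 0]], [[0, 0.5, -13], [0.075, 0, 0]], [[0, 0.7, -15.7], [0.09, 0, 0]], [[0, 0.7, -15.7], [0.09, 0, 0]]], force=60)

```text
time: 3.65
tool_pos: [401.7, -285.0, 127.4]
tcp_rot: [-174.8, 0.0, 61.2]
ft_force: [-0.7, 1.1, -0.5]
finger_gap: 7.4
grip_force: 61.8
```

Run:
```python
from h import *
p,d=r.snapshot('side');cv2.imwrite('pics/s2.png',cv2.resize(p[170:350,190:400],None,fx=3,fy=3))
print(r.sense()['ft_force'],r.sense()['finger_gap'])
```

```text
[-0.87404216  0.83893395  1.33282117] 7.231820528051861
```

View pics/s2.png

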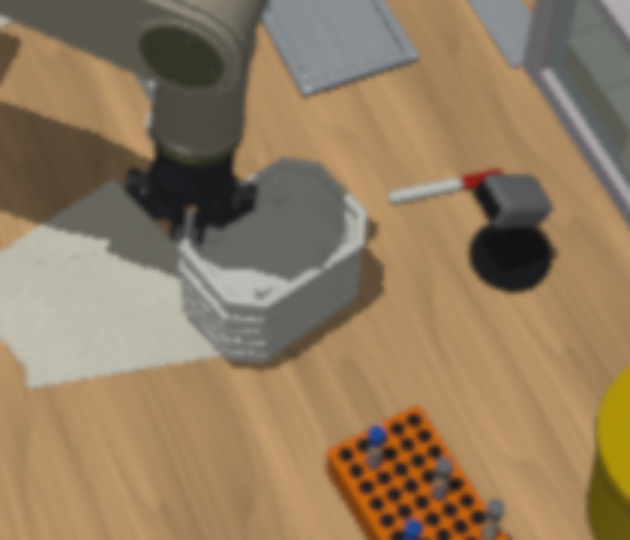

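The crop shows the tray gripped at (190,225). Its gap to the stack widens toward the gripped corner, and the stack is still standing. I'll keep tipping.

Emit:
jog_arm(rows=[[[0, 0, -3.5], [0.02, 0, 0]], [[0, 0.1, -7], [0.04, 0, 0]], [[0, 0.3, -10.5], [0.06, 0, 0]], [[0, 0.6, -14], [0.08, 0, 0]], [[0, 0.9, -17.5], [0.1, 0, 0]], [[0, 1.3, -21], [0.12, 0, 0]], [[0, 1.3, -21], [0.12, 0, 0]], [[0, 1.3, -21], [0.12, 0, 0]], [[0, 1.3, -21], [0.12, 0, 0]]])

```text
time: 4.6
tool_pos: [404.3, -286.2, 147.6]
tcp_rot: [-168.0, -0.0, 61.2]
ft_force: [0.4, 0.2, -1.2]
finger_gap: 7.4
grip_force: 61.5
```

Run:
```python
from h import *
p,d=r.snapshot('side');cv2.imwrite('pics/s3.png',cv2.resize(p[220:310,240:330],None,fx=6,fy=6))
p,d=r.snapshot('top');W=cloud('top',d);hsv=cv2.cvtColor(p,cv2.COLOR_BGR2HSV)
m=np.zeros(d.shape,bool);m[195:295,320:400]=1;m&=(hsv[...,1]<45)&(hsv[...,2]>60)&(W[...,2]>100)&(d>0)
q=W[m];t=np.radians(16.2);L=(q[:,:2]-[484,-309])@np.array([[np.cos(t),-np.sin(t)],[np.sin(t),np.cos(t)]])
for nm,k in{'+x-y':(L[:,0]>60)&(L[:,1]<-35),'+x+y':(L[:,0]>60)&(L[:,1]>35),'-x-y':(L[:,0]<-60)&(L[:,1]<-35)}.items():print(nm,k.sum(),np.percentile(q[k,2],[50,80,90]) if k.any() else 0)
```

```text
+x-y 45 [122.99745252 126.65828717 128.28036606]
+x+y 65 [135.71204601 141.63188818 142.78865154]
-x-y 0 0
```

View pics/s3.png

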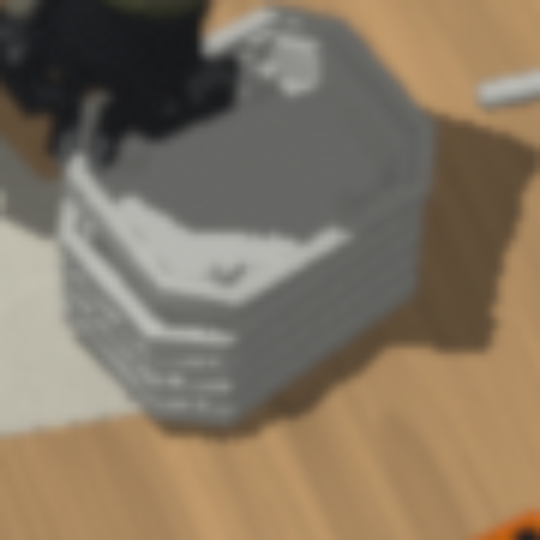

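The crop shows the top tray tipped about 12°, with the near-left gap open at (110,240) and the far side still down on the stack, rim at 127 mm. Next I'll lift it straight up.

Emit:
jog_arm(rows=[[[0, -0.6, -3], [0, 0, 0]], [[0, -1.3, -6], [0, 0, 0]], [[0, -2.1, -10], [0, 0, 0]], [[0, -3.4, -16], [0, 0, 0]], [[0, -5.3, -25], [0, 0, 0]], [[0, -7.6, -36], [0, 0, 0]], [[0, -10.4, -49], [0, 0, 0]], [[0, -13.2, -62], [0, 0, 0]], [[0, -15.5, -73], [0, 0, 0]], [[0, -17, -80], [0, 0, 0]]])

```text
time: 5.7
tool_pos: [404.9, -286.8, 231.3]
tcp_rot: [-168.1, 0.0, 61.2]
ft_force: [0.3, -0.3, -0.4]
finger_gap: 7.2
grip_force: 61.6
```

Run:
```python
from h import *
from scipy.spatial.transform import Rotation as R
s=r.sense();print(s['tool_pos'],s['tcp_rot'],s['ft_force'],s['finger_gap'])
p,d=r.snapshot('side');cv2.imwrite('pics/s4.png',cv2.resize(p[130:330,170:390],None,fx=3,fy=3))
# tray centre in the tool frame as gripped: band corner pinched at 17 mm above tip
c0=np.array([0,85.3+1,1.]) # diag centre offset; tray_mid z 108 vs TCP 111 -> tool z ~ +3
th=np.radians(16.2)
A=R.from_euler('xyz',s['tcp_rot'],degrees=True)
goal=R.from_euler('xyz',[180,0,61.2-16.8],degrees=True)
# tray mid relative to TCP at grasp: tray-frame (72.8,-47.8) rotated by 16.2, z -3.5
rel=R.from_euler('xyz',[180,0,61.2],degrees=True).inv().apply(np.r_[np.array([[np.cos(th),-np.sin(th)],[np.sin(th),np.cos(th)]])@[72.8,-47.8],-3.5])
pos=np.array([692.7,45.8,110])-goal.apply(rel)
print('rel',rel,'goal TCP',pos,'shift tool',A.inv().apply(pos-s['tool_pos']),'turn',(A.inv()*goal).as_rotvec())
print('level in place turn',(A.inv()*R.from_euler('xyz',[180,0,61.2],degrees=True)).as_rotvec())
```

```text
[ 404.88643293 -286.75194293  231.34768916] [-1.68076627e+02  2.14006482e-02  6.12390405e+01] [ 0.33121191 -0.31618295 -0.36507914] 7.184246113261452
rel [17.67766953 85.27707781  3.5       ] goal TCP [620.40454295  94.35972498 113.5       ] shift tool [437.83764437  29.75038126 113.99714468] turn [-0.206545    0.03094939  0.29279337]
level in place turn [-0.20810197  0.00044306  0.00064006]
```

View pics/s4.png

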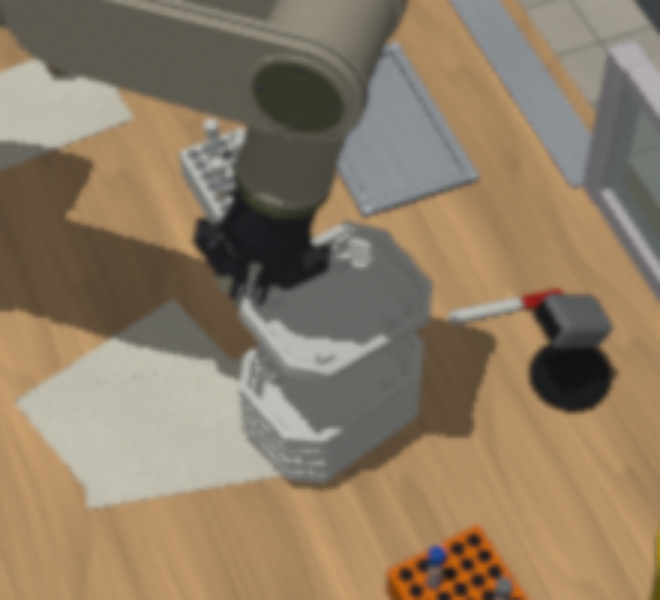

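The crop shows the tray free in the gripper at (340,300), with the other four trays left in place at (330,430). Now I'll level it and then carry it over.

Emit:
jog_arm(rows=[[[0, 0, 0], [-0.03, 0, 0]], [[0, 0, 0], [-0.07, 0, 0]], [[0, 0, 0], [-0.11, 0, 0]], [[0, 0, 0], [-0.15, 0, 0]], [[0, 0, 0], [-0.185, 0, 0]], [[0, 0, 0], [-0.208, 0, 0]], [[0, 0, 0], [-0.208, 0, 0]]])

```text
time: 6.45
tool_pos: [403.9, -286.0, 229.2]
tcp_rot: [-179.9, -0.0, 61.2]
ft_force: [-0.8, 0.3, -0.8]
finger_gap: 7.5
grip_force: 61.5
```

Run:
```python
from h import *
from scipy.spatial.transform import Rotation as R
s=r.sense();print(s['tool_pos'],s['tcp_rot'],s['finger_gap'])
A=R.from_euler('xyz',s['tcp_rot'],degrees=True);goal=R.from_euler('xyz',[180,0,44.4],degrees=True)
print(A.inv().apply(np.array([620.4,94.4,113.5])-s['tool_pos']),(A.inv()*goal).as_rotvec())
p,d=r.snapshot('top');W=cloud('top',d);hsv=cv2.cvtColor(p,cv2.COLOR_BGR2HSV)
m=(hsv[...,1]<60)&(W[...,2]>215)&(W[...,2]<275)&(d>0);m[:190]=0;m[295:]=0;m[:,:330]=0;m[:,420:]=0
m=m.astype(np.uint8);cn=max(cv2.findContours(m,0,1)[0],key=cv2.contourArea)[:,0]
q=W[m>0];print('tray z',np.percentile(q[:,2],[10,50,90]),cv2.minAreaRect(ray('top',cn,248)[:,:2].astype(np.float32)))
k=abs(q[:,2]-248)<12;X=np.c_[q[k,:2],np.ones(k.sum())];print('rim slope',np.linalg.lstsq(X,q[k,2],rcond=None)[0])
```

```text
[ 403.88323979 -286.03166473  229.20539036] [-1.79918499e+02 -3.71859151e-03  6.12258759e+01] 7.493107415567047
[437.67208103   6.82301628 115.72420785] [-1.42175472e-03  1.44430547e-04  2.93666930e-01]
tray z [221.84134898 238.51909822 244.62319233] ((508.81781005859375, -301.68939208984375), (132.27931213378906, 130.7986602783203), 16.08646583557129)
rim slope [-1.88329667e-03  4.38617586e-03  2.44827779e+02]
```

Emit:
jog_arm(rows=[[[10, 0, 0], [0, 0, 0]], [[35, 1, 0], [0, 0, 0]], [[75, 1, 0], [0, 0, 0]], [[120, 2, 0], [0, 0, 0]], [[165, 3, 0], [0, 0, 0]], [[210, 3, 0], [0, 0, 0]], [[255, 4, 0], [0, 0, 0]], [[295, 5, 0], [0, 0, 0]], [[325, 6, 0], [0, 0, 0]], [[340, 7, 0], [0, 0, 0]]])

```text
time: 7.5
tool_pos: [575.0, 11.6, 229.0]
tcp_rot: [-179.8, -0.0, 61.4]
ft_force: [0.2, -0.7, -1.1]
finger_gap: 7.4
grip_force: 61.5
```

Emit:
jog_arm(rows=[[[10, 0, 5], [0, 0, 0.03]], [[25, 0, 15], [0, 0, 0.08]], [[45, 0, 30], [0, 0, 0.13]], [[65, 0, 50], [0, 0, 0.18]], [[82, 0, 70], [0, 0, 0.23]], [[92, 0, 90], [0, 0, 0.27]], [[97, 0, 104], [0, 0, 0.29]], [[98, 0, 112], [0, 0, 0.294]], [[98, 0, 115], [0, 0, 0.294]], [[98, 0, 115], [0, 0, 0.294]]])

```text
time: 8.5
tool_pos: [621.1, 93.8, 114.7]
tcp_rot: [-179.9, 0.0, 44.4]
ft_force: [-0.5, -0.2, -1.0]
finger_gap: 7.0
grip_force: 61.5
```

Run:
```python
from h import *
s=r.sense();print(s['time'],s['tool_pos'],s['tcp_rot'],s['finger_gap'],s['qd'])
for n,rim in(('top',130),):
    p,d=r.snapshot(n);W=cloud(n,d);cv2.imwrite('pics/f.png',p)
    m=(abs(W[...,2]-128)<12)&(d>0);m[:125]=0;m[225:]=0;m[:,:160]=0;m[:,290:]=0
    q=W[m];print('rim z',np.percentile(q[:,2],[10,50,90]))
    cn=max(cv2.findContours(m.astype(np.uint8),0,1)[0],key=cv2.contourArea)[:,0]
    print(cv2.minAreaRect(ray(n,cn,130)[:,:2].astype(np.float32)))
    m=(abs(W[...,2]-104)<8)&(d>0);m[:195]=0;m[300:]=0;m[:,:310]=0;m[:,400:]=0
    cn=max(cv2.findContours(m.astype(np.uint8),0,1)[0],key=cv2.contourArea)[:,0]
    print('stack',cv2.minAreaRect(ray(n,cn,106)[:,:2].astype(np.float32)))
```

```text
8.5 [621.09959304  93.75044265 114.7195658 ] [-1.79892860e+02  4.50349726e-02  4.43972196e+01] 6.966060843581886 [-0.2298575  -0.84280445 -0.80226945 -0.03511298  0.32462798  0.19080474]
rim z [121.25678184 127.37799907 130.89905847]
((691.5679321289062, 33.899505615234375), (182.3637237548828, 110.76043701171875), 2.548870801925659)
stack ((483.22216796875, -307.0501403808594), (179.4656219482422, 130.56878662109375), 16.272613525390625)
```

View pics/f.png

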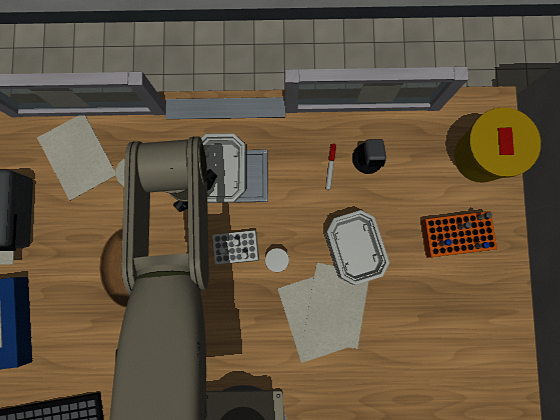

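The top view shows the tray level over the dish, with its visible right edge at column 246 (the left side is hidden by the arm). Its centre is about (692,44) against the dish at (693,46), and the stack hasn't moved from (357,246). I'll let it settle and hand in.

Emit:
jog_arm(rows=[[[0, 0, 0], [0, 0, 0]], [[0, 0, 0], [0, 0, 0]], [[0, 0, 0], [0, 0, 0]], [[0, 0, 0], [0, 0, 0]], [[0, 0, 0], [0, 0, 0]], [[0, 0, 0], [0, 0, 0]]])

```text
time: 9.15
tool_pos: [621.1, 94.3, 114.6]
tcp_rot: [-179.9, 0.0, 44.4]
ft_force: [0.1, -0.3, -0.7]
finger_gap: 7.8
grip_force: 61.5
```

```bash
python3 -c "
from bench import r
print(r.hand_in())"
```

```text
the job is handed in; nothing more can be done
None
```

I peeled off the top tray by tipping it about 12° at one corner and handed in while holding it level and square, about 10 cm above the middle of the dish; the other four trays stayed within about 2 mm of where they stood (the hand-in reported no verdict).

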